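# Eject the charged battery pack and stop it with the other finger

### The arm

A 6-joint arm with a two-finger parallel gripper is mounted at the origin on a cart in front of the work surface, level with it; the furniture and walls round the work are solid. World frame = base frame: x ahead of the robot, y to its left, z up, the work surface at z = 0. Lengths are in m, angles in rad, forces in N, time in s.
With the tool pointing down it reaches from about 0.375 to 0.9 m from the base axis. Payload 3.1 kg.
Tool frame: the origin (TCP) lies between the finger pads; the fingertips stand robot.tip_extent ahead of it and the grasp point (between the pads) lies 3 mm ahead of it (robot.tip_extent is the distance from the TCP to the fingertips, in m); z points along the fingers, x is the direction in which the jaws open and shut, and the axes are right-handed (so a half turn about z gives the same grasp; the last joint's range is limited). The gripper opens to 87 mm and grips with 3 to 60 N. Pads are 19 mm wide; open, the fingers measure 117 mm over their backs; the gripper's body (75 mm by 190 mm) begins 51 mm behind the grasp point.
Start: joints at [-1.504, 0.527, 1.433, -0, 1.181, -0.178], TCP at [0.152, -0.606, 0.245] pointing down, gripper open.
Joint ranges: [-3.08, 3.08], [-0.75, 2.2], [0.22, 2.44], [-1.43, 4.57], [0, 2.65], [-2.85, 2.85]. Speed limits (rad/s): [2.79, 2.79, 3.14, 3.14, 3.14, 3.14].

### API

Orientations are given as a unit quaternion [x, y, z, w].
In Python, from rig import robot, cams gives the robot as it stands.
- The arm moves only by the tool carry_out, never from a script. Its argument "steps" is a list of rows, each a list of 3 entries, a list of its own where there are three numbers: the shift along the world's x, y, z in cm, then the turn about the world's z in degrees, then the closure, from 0 (fully open) to 1 (shut). In form: [[[dx, dy, dz], spin, fingers], ...]. A call has 1 to 10 rows; each row shifts and turns the pose as measured when the row begins; what a row does not reach is not made up. A row lasts 1/10 s, in which the tool goes at most 50 mm and 8.59 degrees, less where a joint would pass 70% of its speed; a pose out of reach is approached as far as the arm can. A call with a gripper value outside its range is refused whole. The fingers move at their own pace and stop on an object; "squeeze" is the grip in N (left out, the last holds). Time passes only in rows, so rows that do not move let the fingers close. It gives the time, the measured TCP pose, the force and the opening at its end, in the units of the state.
- robot.get_obs(): the state, without advancing time (a new reading comes with each control period).
- cams.camera(name): name is "scene" or "top" or "wrist"; returns a dict with "pixels" (420x560x3 uint8, red, green, blue), "fx", "fy", "cx", "cy" (pixels), "eye" and "rotation" of the camera in the world. Camera axes: x right, y up, looking along -z (the intrinsics and any distortion apply to the point x, -y, -z); pixel columns grow to the right and rows downward; lengths in m; the calibration is good to about 2 mm. The wrist camera is an equidistant fisheye: a pixel r from the principal point sees the ray r / f radians off the axis. A picture is of the moment at which its call begins. There is no depth.
- robot.hand_in(): hands the job in, once; it reports no verdict.
The state is a dict: "time": time; "q": joint angles; "joint_velocities": joint speeds; "joint_torque": joint torques, N m; "position": TCP position; "tool_rot": TCP orientation; "ft_force": force on the tool from outside, world axes, zero at the start; "moment": the same for the moment, N m; "grip_width": finger opening in m.
Only numpy, scipy, OpenCV 4.12 (cv2) and the standard library are available. Lean on these libraries where they do the work, as an engineer would, in place of code of your own. Each camera call takes 0.05 s, during which the arm holds its last target. There are 200 camera calls.

### The job

The cheese counter's label printer needs a fresh battery. On the charging dock with the green lamp, press the blue release key down with one finger, and have another finger standing in front of the pack to stop it when it springs out, so that it ends one to three centimetres out on its slide instead of shooting off the end; do not lift, tip or squeeze the pack, and leave the dock with the amber lamp and the other things on the counter as they are. Finish while a finger is still holding the pack back there, at rest: it is not latched any more and would slide off, and I will take it from you.

Things in the scene. Friction and masses are not known exactly. Their poses are not given: they have to be found in the camera images.
- dock_ready: The charging dock with the GREEN lamp bar (44 x 9 mm, on top of its back wall): light grey, fixed to the counter, 114 mm deep (x), 134 mm wide (y), 78 mm tall at the back. Origin: on the counter under the slide. z up; x points from its open front to its back wall, so at yaw 0 the front faces the robot. The key is at y = -0.062; behind it (x over -0.012) is a shoulder 48 mm tall.
- slide_ready_end (a point): Middle of the open lower end of that dock's slide, 18 mm over the counter, at dock x = -0.060. The slide is a slick grey ramp, 73 mm wide between side guides 9 mm tall, that falls 15 degrees towards dock -x (34 mm over the counter at dock x = 0). The pack lies at its upper end.
- key_ready_top (a point): Middle of the top of the green-lamp dock's blue release key, 45 mm over the counter when up; the key's flat top is 38 mm long (dock x from -0.0575 to -0.0195) by 24 mm wide (dock y from -0.074 to -0.050). It moves straight down.
- key_ready (a joint): Travel of that key in m: 0 up, 0.008 fully down (top then 37 mm over the counter). Spring: about 1.4 N to start, 5 N fully down. From about 0.005 the catch lets go of the pack; it need not stay pressed afterwards. The key springs up when released.
- pack_ready: The charged pack in that dock: dark grey block, 40 (x, along the slide) x 70 (y) x 24 mm, about 0.15 kg, loose. Origin: middle of its underside; z square to the slide. A spring ejector pushes it with about 1 N over its first 12 mm: unlatched it darts towards dock -x at about 0.3 m/s, then slides down by its weight and off the open end unless something stands in its way.
- pack_ready_edge (a point): Middle of that pack's upper front edge, its foremost part, which meets an upright finger. Latched: at dock x = -0.014, 55 mm over the counter. With the pack out by d along the slide: at dock x = -0.014 - 0.97 d, and 0.26 d lower (d = 15 mm: x = -0.028, 51 mm over the counter).
- dock_charging: The other dock, the same in every way but with an AMBER lamp bar; its pack is still charging. Leave it alone. The two docks may change places.
- pack_charging: The pack in the amber-lamp dock (same shape). Leave it alone.
- key_charging (a joint): Travel of the amber-lamp dock's key (m, 0 up). Do not press it.
- half_wheel_0: Bystander: half cheese wheel, 75 x 146 x 36 mm, lying on a whole wheel at the right of the docks; origin at its underside.
- pyramid_loose: Bystander: whitish pyramid goat cheese, 77 mm wide, 80 mm tall, behind the right-hand dock.
- price_stand: Bystander: small black price card on a stand, 106 mm tall, behind the docks.
- brick_loose: Bystander: grey ashed truncated-pyramid cheese, 60 mm wide, 54 mm tall, behind the right-hand dock.
- crottin_loose: Bystander: drum-shaped goat cheese, 63 mm across, 72 mm tall, left of the docks.

How it is judged:
By the outcome, as a careful person would: the job done as asked, in the order asked, and still so for the second after the job is handed in, while the arm keeps its last pose, push and grip.
It also fails if it takes over 32 s, if anything falls off the work surface, if the arm or the gripper's body presses on something with over 40 N, if the wrist force passes 120 N, or if a joint passes its speed limit or range.

## Working session

There is one attempt and no reset: what is moved stays moved. The work goes in short steps, Python scripts to look and compute and a tool call to move; the robot and the scene stay as the last step left them, time stands still between calls to the robot, and variables do not carry over. Pictures are saved under pics/ and viewed, about 8 in all and at most 12, crops included, and the job is handed in when it is done.

Besides the shell and the picture viewer there is one more tool, called after "Emit:" in YAML: its name, and indented under it one key for each argument. carry_out: Moves the arm, as the interface text tells. Its arguments: {"type":"object","properties":{"steps":{"type":"array"},"squeeze":{"type":"number"}},"required":["steps"]}

```bash
mkdir -p pics; ls; python3 - <<'E'
from rig import robot,cams
import cv2
o=robot.get_obs();print(o,robot.tip_extent)
ims=[]
for n in("scene","top"):
    c=cams.camera(n);cv2.imwrite(f"pics/{n}0.png",c["pixels"][:,:,::-1])
    print(n,c["fx"],c["fy"],c["cx"],c["cy"],c["eye"],c["rotation"],[k for k in c])
E
```

```text
pics
{'time': 0.0, 'q': array([-1.50450530e+00,  5.28485503e-01,  1.43389657e+00, -2.01588991e-05,
        1.18138589e+00, -1.78526171e-01]), 'joint_velocities': array([-0.00053638, -0.00047068,  0.00080543, -0.00031495, -0.00100382,
        0.00136003]), 'joint_torque': array([ 2.37195854e-03, -4.40039170e+01, -1.76592010e+01,  6.33570878e-02,
        5.81863336e-02, -1.62264178e-04]), 'position': array([ 0.15144843, -0.60566978,  0.24356152]), 'tool_rot': array([ 7.88157646e-01, -6.15472455e-01, -7.31690961e-04, -8.04803749e-04]), 'ft_force': array([0.076488  , 0.05876792, 0.29053435]), 'moment': array([ 0.01189017, -0.03712616, -0.01523064]), 'grip_width': 0.0868456130819875} 0.022
scene 462.47956447253165 462.47956447253165 289.9399045998424 203.12907213110938 [-0.21050103  0.69757118  0.66177249] [-0.23875829  0.42328857  0.75002905 -0.44863982] ['pixels', 'fx', 'fy', 'cx', 'cy', 'eye', 'rotation']
top 409.04096964879403 409.04096964879403 280.3233571614012 210.9906776843821 [0.49519518 0.21598668 1.12960949] [-0.05628923  0.04234046  0.70796856 -0.70272279] ['pixels', 'fx', 'fy', 'cx', 'cy', 'eye', 'rotation']
```

View pics/scene0.png

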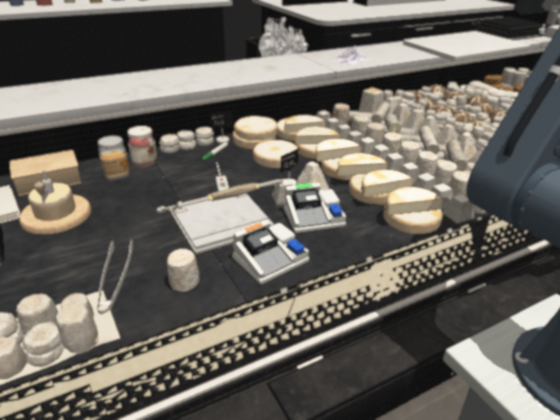

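View pics/top0.png

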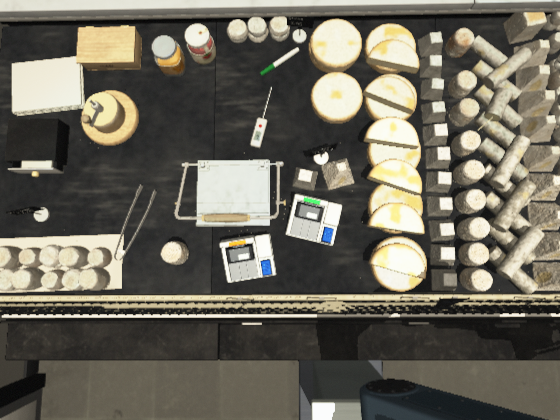

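The green dock sits at top (313,220) with its key near (326,235). The amber dock is at (248,258) with its key near (267,268). Next I measure the lamps and keys and enlarge the crops.

```bash
cat > h.py <<'E'
import numpy as np,cv2
from scipy.spatial.transform import Rotation as R
def ray(c,u,v,fish=False):
    x,y=(u-c["cx"])/c["fx"],(v-c["cy"])/c["fy"]
    if fish:
        r=np.hypot(x,y); s=np.sin(r)/r if r>1e-9 else 1; d=np.array([x*s,-y*s,-np.cos(r)])
    else: d=np.array([x,-y,-1.])
    return R.from_quat(c["rotation"]).apply(d/np.linalg.norm(d))
def onz(c,p,z,fish=False):
    d=ray(c,*p,fish); e=np.array(c["eye"]); return e+d*(z-e[2])/d[2]
def tri(c1,p1,c2,p2):
    A=np.zeros((3,3));b=np.zeros(3)
    for c,p in((c1,p1),(c2,p2)):
        d=ray(c,*p);M=np.eye(3)-np.outer(d,d);A+=M;b+=M@np.array(c["eye"])
    return np.linalg.solve(A,b)
def proj(c,P,fish=False):
    q=R.from_quat(c["rotation"]).inv().apply(np.atleast_2d(P)-np.array(c["eye"]))
    x,y,z=q[:,0],-q[:,1],-q[:,2]
    if fish:
        r=np.hypot(x,y);th=np.arctan2(r,z);k=th/np.maximum(r,1e-9)
    else:k=1/z
    return np.c_[c["cx"]+c["fx"]*x*k,c["cy"]+c["fy"]*y*k]
RNG={"green":((45,120,80),(80,255,255)),"amber":((8,170,120),(22,255,255)),"blue":((100,150,60),(125,255,255))}
def blobs(im,col,amin=15):
    m=cv2.inRange(cv2.cvtColor(im,cv2.COLOR_RGB2HSV),*[np.array(t) for t in RNG[col]])
    n,l,s,ce=cv2.connectedComponentsWithStats(m)
    return [(ce[i].round(2),s[i,4],cv2.minAreaRect(np.argwhere(l==i)[:,::-1].astype(np.float32))) for i in range(1,n) if s[i,4]>=amin]
E
python3 - <<'E'
from h import *
from rig import cams
C={n:cams.camera(n) for n in("scene","top")}
for n in C:
    for k in RNG:
        for b in blobs(C[n]["pixels"],k): print(n,k,b[0],b[1],b[2])
t=cv2.resize(C["top"]["pixels"][180:290,205:355],None,fx=5,fy=5,interpolation=cv2.INTER_CUBIC)
cv2.imwrite("pics/topz.png",t[:,:,::-1])
E
```

```text
scene green [302.95 185.59] 22 ((303.0060729980469, 185.55487060546875), (1.7669044733047485, 12.03703784942627), 83.6598129272461)
scene blue [335.06 209.54] 85 ((335.0, 209.5), (12.020814895629883, 7.77817440032959), 45.0)
scene blue [295.67 245.79] 136 ((295.7500305175781, 245.75003051757812), (14.849241256713867, 9.899495124816895), 45.0)
top green [266.79  69.16] 68 ((266.441162109375, 69.23529815673828), (4.630461692810059, 14.920376777648926), 59.03623962402344)
top green [311.3  200.75] 56 ((311.29412841796875, 200.8235626220703), (15.522278785705566, 3.395498752593994), 14.03624439239502)
top amber [170.24  63.05] 21 ((169.93789672851562, 62.98884963989258), (3.1038291454315186, 17.72004508972168), 73.61045837402344)
top blue [326.82 234.39] 124 ((326.79998779296875, 234.3999786376953), (8.677218437194824, 14.100480079650879), 12.52880859375)
top blue [265.69 267.  ] 123 ((265.689208984375, 267.1351318359375), (14.302711486816406, 8.548747062683105), 80.53767395019531)
```

View pics/topz.png

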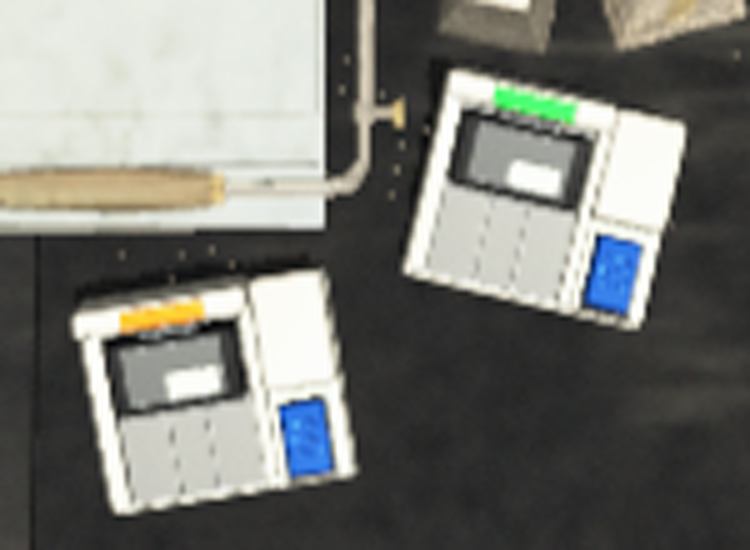

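The zoom shows the green-lamp dock yawed clockwise, its key front-right and its pack latched. The amber dock is to the lower left. Next I compute the dock frame.

```bash
python3 - <<'E'
from h import *
from rig import cams
C={n:cams.camera(n) for n in("scene","top")}
g={};
T,S=C["top"],C["scene"]
k2=onz(T,(326.82,234.39),.045); l2=onz(T,(311.3,200.75),.078)
print("key tri",tri(T,(326.82,234.39),S,(335.06,209.54)),"plane",k2)
print("lamp tri",tri(T,(311.3,200.75),S,(302.95,185.59)),"plane",l2)
# yaw from lamp long axis, key long axis
def axis(c,b,z):
    p=cv2.boxPoints(b[2]); q=np.array([onz(c,x,z)[:2] for x in p])
    e=[(q[1]-q[0]),(q[2]-q[1])]; e.sort(key=np.linalg.norm); return e
for b,z in [(blobs(T["pixels"],"green")[1],.078),(blobs(T["pixels"],"blue")[0],.045)]:
    for e in axis(T,b,z): print(np.linalg.norm(e).round(4),np.degrees(np.arctan2(e[1],e[0])).round(1)%90)
# corners from zoom (px -> orig)
f=lambda u,v:((u+.5)/5-.5+205,(v+.5)/5-.5+180)
cs={"lampL":(496,98,.078),"lampR":(577,113,.078),"key_bl":(598,233,.045),"key_br":(642,242,.045),"key_fl":(583,303,.045),"key_fr":(628,315,.045),"front_r":(638,328,0.03),"front_l":(405,275,.03),"sh_bl":(615,108,.048),"sh_br":(687,122,.048),"slide_l":(425,270,.018),"slide_r":(565,300,.018)}
P={k:onz(T,f(u,v),z) for k,(u,v,z) in cs.items()}
for k,p in P.items(): print(k,p.round(4))
# yaw fits
def yaw(d): return np.degrees(np.arctan2(d[1],d[0]))
print("yaw lamp",yaw(P["lampL"]-P["lampR"])-90,"key",yaw(P["key_bl"]-P["key_fl"]),yaw(P["key_br"]-P["key_fr"]),"front",yaw(P["front_l"]-P["front_r"])-90, "keylamp vec",(l2-k2))
E
```

```text
key tri [0.58458337 0.11336806 0.03745941] plane [0.58397075 0.11408307 0.045     ]
lamp tri [0.67070366 0.15646623 0.07373151] plane [0.669247  0.1555664 0.078    ]
0.009 75.4
0.0403 75.2
0.0229 76.9
0.0376 76.4
lampL [0.6735 0.175  0.078 ]
lampR [0.6652 0.133  0.078 ]
key_bl [0.6058 0.1206 0.045 ]
key_br [0.6008 0.0973 0.045 ]
key_fl [0.5687 0.1293 0.045 ]
key_fr [0.5622 0.1056 0.045 ]
front_r [0.5561 0.0989 0.03  ]
front_l [0.5855 0.2234 0.03  ]
sh_bl [0.6726 0.1103 0.048 ]
sh_br [0.6647 0.0722 0.048 ]
slide_l [0.5891 0.2126 0.018 ]
slide_r [0.5722 0.1368 0.018 ]
yaw lamp -11.194988873291564 key -13.183103443334538 -12.123933179336262 front -13.277167236040754 keylamp vec [0.08527625 0.04148333 0.033     ]
```

Measured: yaw about -13°, dock origin about (0.6355, 0.166), and lamp and key agree within 2-3 mm. With the jaws along dock y and about 47 mm open, one finger lands on the key and the other at mid-slide. The finger line goes at dock x = -0.043, so the pack stops about 2 cm out.

Emit:
carry_out:
  steps:
    - [[2.4,4.2,0.3],-2.7,0.46]
    - [[2.4,4.2,0.3],-2.7,0.46]
    - [[2.4,4.2,0],-2.7,0.46]
    - [[2.4,4.2,0],-2.7,0.46]
    - [[2.4,4.2,0],-2.7,0.46]
    - [[2.4,4.2,0],-2.7,0.46]
    - [[2.4,4.2,0],-2.7,0.46]
    - [[2.4,4.2,0],-2.7,0.46]
    - [[2.4,4.2,0],-2.7,0.46]
    - [[2.4,4.2,0],-2.7,0.46]

```text
time: 1.3
position: [0.3938, -0.179, 0.251]
tool_rot: [-0.609, 0.793, -0.004, -0.002]
ft_force: [1.1, -0.5, -0.6]
grip_width: 0.0471
```

Emit:
carry_out:
  steps:
    - [[2.4,4.1,0],0.5,0.46]
    - [[2.4,4.1,0],0.5,0.46]
    - [[2.4,4.1,0],0.5,0.46]
    - [[2.4,4.1,0],0.5,0.46]
    - [[2.4,4.1,-1.5],0,0.46]
    - [[2.4,4.1,-2],0,0.46]
    - [[2.4,4.1,-2],0,0.46]
    - [[2.4,3.5,-2],0,0.46]
    - [[0,0,-2],0,0.46]
    - [[0,0,0],0,0.46]

```text
time: 2.3
position: [0.5919, 0.1572, 0.1585]
tool_rot: [-0.627, 0.779, -0.009, 0.002]
ft_force: [-0.2, -0.4, -0.1]
grip_width: 0.0471
```

```bash
python3 - <<'E'
from h import *
from rig import cams,robot
o=robot.get_obs();print(o["position"],o["tool_rot"],o["grip_width"],o["time"],o["q"])
for n in("wrist","top"):
    c=cams.camera(n);im=c["pixels"]
    print(n,c["fx"],c["cx"],c["cy"],c["eye"],c["rotation"])
    for k in("green","blue"):
        for b in blobs(im,k): print(k,b[0],b[1],b[2])
    cv2.imwrite(f"pics/{n}1.png",im[:,:,::-1])
E
```

```text
[0.59194611 0.15721557 0.15846748] [-0.62706342  0.77891026 -0.00916906  0.00249156] 0.04711006632228576 2.3 [ 0.08318859  0.61211994  1.55182208 -0.01510073  0.96330232  1.87768413]
wrist 325.19226210127806 274.82161362272126 209.19034184803135 [0.65363428 0.14451293 0.29816574] [ 0.07350515 -0.08524803  0.77439208 -0.62261278]
green [251.64 114.76] 814 ((251.47467041015625, 114.81682586669922), (63.16139602661133, 12.805323600769043), 1.1017061471939087)
blue [326.64 209.  ] 1341 ((327.0, 209.0), (46.0, 30.0), 90.0)
top 409.04096964879403 280.3233571614012 210.9906776843821 [0.49519518 0.21598668 1.12960949] [-0.05628923  0.04234046  0.70796856 -0.70272279]
green [266.79  69.16] 68 ((266.441162109375, 69.23529815673828), (4.630461692810059, 14.920376777648926), 59.03623962402344)
blue [265.72 267.04] 122 ((265.79998779296875, 267.0999755859375), (14.000715255737305, 8.626703262329102), 81.8698959350586)
```

View pics/wrist1.png

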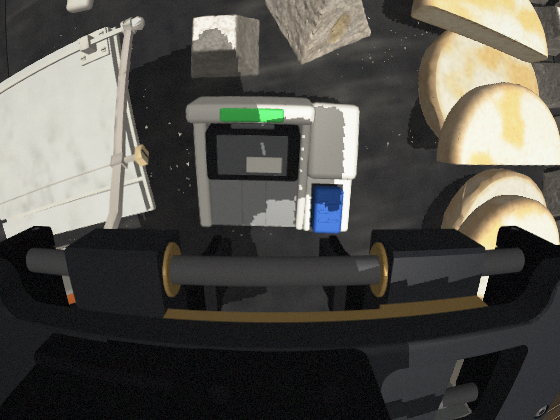

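The wrist view shows the green lamp at (251,115), the key at (327,209) fully visible, and the two fingers at about (210,270) and (345,270).

```bash
python3 - <<'E'
from h import *
from rig import cams,robot
c=cams.camera("wrist")
o=robot.get_obs()
print(o["position"],o["joint_velocities"].round(3))
B=blobs(c["pixels"],"blue")[0];G=blobs(c["pixels"],"green")[0]
for n,b,z in(("key",B,.045),("lamp",G,.078)):
    q=np.array([onz(c,p,z,True)[:2] for p in cv2.boxPoints(b[2])]);print(n,onz(c,b[0],z,True).round(4));print(q.round(4).tolist())
    for e in(q[1]-q[0],q[2]-q[1]):print(np.linalg.norm(e).round(4),np.degrees(np.arctan2(e[1],e[0])).round(1)%90-90)
T=R.from_quat(o["tool_rot"]);print("toolx",T.apply([1,0,0]),"toolz",T.apply([0,0,1]))
w=o["grip_width"]
for s in(-1,1):
    for dy in(-.0095,.0095):
        for t in (w/2,w/2+.015):
            print(s,dy,proj(c,o["position"]+T.apply([s*t,dy,.022]),True).round(0))
cv2.imwrite("pics/wz.png",cv2.resize(np.clip(c["pixels"][180:330,180:380].astype(float)*2.5,0,255).astype(np.uint8),None,fx=4,fy=4)[:,:,::-1])
E
```

```text
[0.59418512 0.15586972 0.1622959 ] [-0.014 -0.023  0.001 -0.001  0.001 -0.001]
key [0.5875 0.1142 0.045 ]
[[0.5715, 0.1304], [0.609, 0.1211], [0.6028, 0.098], [0.5647, 0.1067]]
0.0387 -14.0
0.0239 -15.099999999999994
lamp [0.6706 0.1548 0.078 ]
[[0.6802, 0.1743], [0.6707, 0.1337], [0.6619, 0.1356], [0.6714, 0.1763]]
0.0417 -13.200000000000003
0.009 -12.400000000000006
toolx [-0.21602498 -0.97637278  0.00542298] toolz [ 0.0227943  -0.01059575 -0.99968402]
-1 -0.0095 [[230. 239.]]
-1 -0.0095 [[202. 238.]]
-1 0.0095 [[232. 272.]]
-1 0.0095 [[205. 271.]]
1 -0.0095 [[320. 239.]]
1 -0.0095 [[348. 238.]]
1 0.0095 [[319. 272.]]
1 0.0095 [[346. 271.]]
```

View pics/wz.png

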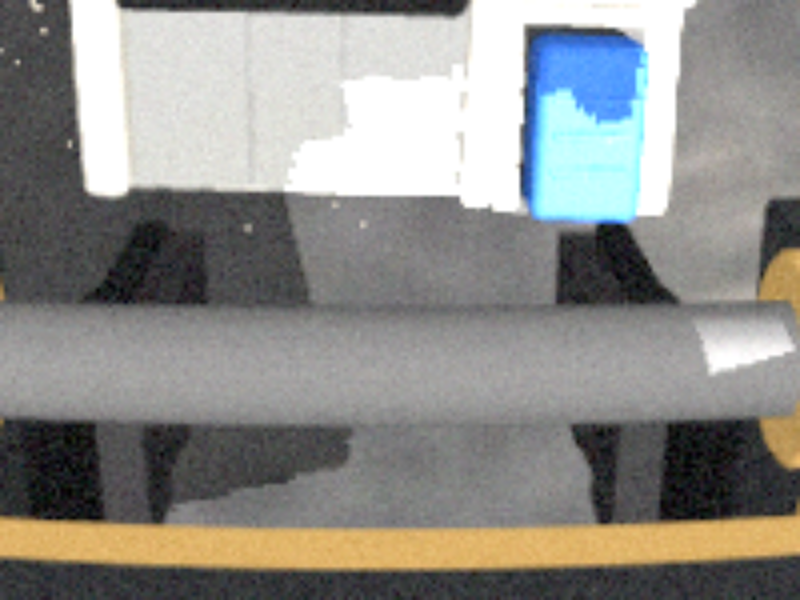

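Fingertips match the prediction (inner faces 47 mm apart, front edge +9.5 mm). I correct by about (-0.6, -1.3) cm and descend to just above the key.

Emit:
carry_out:
  steps:
    - [[-0.6,-1.3,-1],-1,0.46]
    - [[0,0,-2],0,0.46]
    - [[0,0,-2],0,0.46]
    - [[0,0,-2],0,0.46]
    - [[0,0,-1.0],0,0.46]
    - [[0,0,0],0,0.46]
    - [[0,0,0],0,0.46]

```text
time: 3.15
position: [0.5939, 0.1357, 0.0928]
tool_rot: [-0.615, 0.788, -0.018, 0.014]
ft_force: [-0.3, 0.7, 0.6]
grip_width: 0.0468
```

```bash
python3 - <<'E'
from h import *
from rig import cams,robot
c=cams.camera("wrist");o=robot.get_obs()
print(o["position"],o["ft_force"],o["time"])
T=R.from_quat(o["tool_rot"]);x=T.apply([1,0,0]);print(T.apply([0,0,1]),np.degrees(np.arctan2(x[1],x[0])))
B=blobs(c["pixels"],"blue")
for b in B: print(b, onz(c,b[0],.045,True))
G=blobs(c["pixels"],"green")[0];print(onz(c,G[0],.078,True))
im=np.clip(c["pixels"].astype(float)*1.7,0,255).astype(np.uint8)
cv2.imwrite("pics/w2.png",cv2.resize(im[100:300,150:400],None,fx=3,fy=3)[:,:,::-1])
E
```

```text
[0.59405757 0.1357484  0.09299461] [ 0.50119238 -0.17845245  0.44195726] 3.2
[ 0.04373946 -0.01098664 -0.99898256] -104.0902297488553
(array([310.21, 232.36]), np.int32(1382), ((312.0, 234.5), (43.0, 38.0), 90.0)) [0.59522994 0.11297525 0.045     ]
[0.67032009 0.15365679 0.078     ]
```

View pics/w2.png

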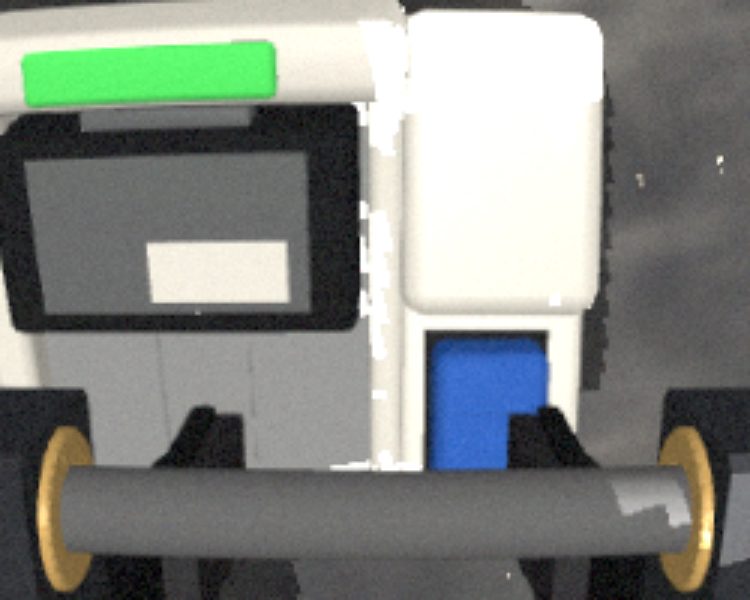

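The wrist view shows the key's top partly hidden by the right finger, which is still 2.5 cm above it. The left finger is over the slide. The tool drifted (+6, -7 mm), so I correct in gentle steps.

Emit:
carry_out:
  steps:
    - [[-0.4,0.4,0],0,0.46]
    - [[0,0,0],0,0.46]
    - [[0,0,0],0,0.46]

```text
time: 3.5
position: [0.5911, 0.1402, 0.0957]
tool_rot: [-0.615, 0.788, -0.019, 0.016]
ft_force: [0.5, -0.6, 0.9]
grip_width: 0.047
```

```bash
cat > st.py <<'E'
from h import *
from rig import cams,robot
o=robot.get_obs();T=R.from_quat(o["tool_rot"]);x=T.apply([1,0,0])
print(o["position"].round(4),"tip",(o["position"]+T.apply([0,0,.022])).round(4),"z",T.apply([0,0,1]).round(3),"jaw",np.degrees(np.arctan2(x[1],x[0])).round(1),x[2].round(4),o["ft_force"].round(2),o["time"],np.abs(o["joint_velocities"]).max().round(3))
E
python3 st.py; python3 - <<'E'
from h import *
from rig import cams
c=cams.camera("wrist")
B=blobs(c["pixels"],"blue")[0];m=np.round(cv2.boxPoints(B[2]),1);print(m.tolist())
x0,x1=m[:,0].min(),m[:,0].max();y0=m[:,1].min()
a,b=onz(c,(x0,y0),.045,True),onz(c,(x1,y0),.045,True);print("key back corners",a,b)
u=np.array([.972,-.233,0]);print("key centre est",(a+b)/2-.019*u)
E
python3 st.py
```

```text
[0.5911 0.1402 0.0957] tip [0.5922 0.14   0.0737] z [ 0.048 -0.011 -0.999] jaw -104.1 -0.0014 [ 0.5  -0.58  0.93] 3.5 0.01
[[299.0, 207.0], [337.0, 207.0], [337.0, 255.0], [299.0, 255.0]]
key back corners [0.60896322 0.12047752 0.045     ] [0.60330266 0.09787672 0.045     ]
key centre est [0.58766494 0.11360412 0.045     ]
[0.591  0.1403 0.0956] tip [0.5921 0.14   0.0737] z [ 0.048 -0.011 -0.999] jaw -104.1 -0.0014 [-0.56  0.46  0.31] 3.55 0.006
```

Emit:
carry_out:
  steps:
    - [[-0.3,0.3,-0.5],0,0.46]
    - [[-0.1,0,-0.5],0,0.46]
    - [[0,0,-0.5],0,0.46]
    - [[0,0,-0.3],0,0.46]
    - [[0,0,0],0,0.46]
    - [[0,0,0],0,0.46]

```text
time: 4.15
position: [0.5861, 0.1439, 0.0753]
tool_rot: [-0.615, 0.788, -0.019, 0.015]
ft_force: [-0.5, -0.5, -0.0]
grip_width: 0.047
```

```bash
python3 st.py
```

```text
[0.5861 0.1439 0.0753] tip [0.5872 0.1436 0.0534] z [ 0.047 -0.011 -0.999] jaw -104.1 -0.0009 [-0.5  -0.52 -0.02] 4.15 0.007
```

Tip at 53 mm, about 2 mm short in x. I nudge forward and press slowly.

Emit:
carry_out:
  steps:
    - [[0.3,0,-0.4],0,0.46]
    - [[0,0,-0.3],0,0.46]
    - [[0,0,0],0,0.46]

```text
time: 4.45
position: [0.5899, 0.1438, 0.068]
tool_rot: [-0.615, 0.788, -0.019, 0.015]
ft_force: [0.5, 0.5, 0.5]
grip_width: 0.0467
```

```bash
python3 st.py
```

```text
[0.5899 0.1438 0.068 ] tip [0.5909 0.1435 0.046 ] z [ 0.048 -0.011 -0.999] jaw -104.1 -0.0012 [0.55 0.52 0.54] 4.45 0.01
```

Emit:
carry_out:
  steps:
    - [[0,0,-0.3],0,0.46]
    - [[0,0,-0.3],0,0.46]
    - [[0,0,-0.2],0,0.46]
    - [[0,0,0],0,0.46]

```text
time: 4.85
position: [0.5902, 0.1438, 0.0606]
tool_rot: [-0.615, 0.788, -0.019, 0.016]
ft_force: [-0.9, -0.2, 3.9]
grip_width: 0.0471
```

```bash
python3 st.py; python3 - <<'E'
from h import *
from rig import cams
c=cams.camera("wrist")
im=np.clip(c["pixels"].astype(float)*1.7,0,255).astype(np.uint8)
cv2.imwrite("pics/w3.png",cv2.resize(im[100:300,150:400],None,fx=3,fy=3)[:,:,::-1])
E
```

```text
[0.5902 0.1438 0.0606] tip [0.5913 0.1435 0.0387] z [ 0.048 -0.011 -0.999] jaw -104.0 -0.0012 [-0.9  -0.18  3.9 ] 4.85 0.007
```

View pics/w3.png

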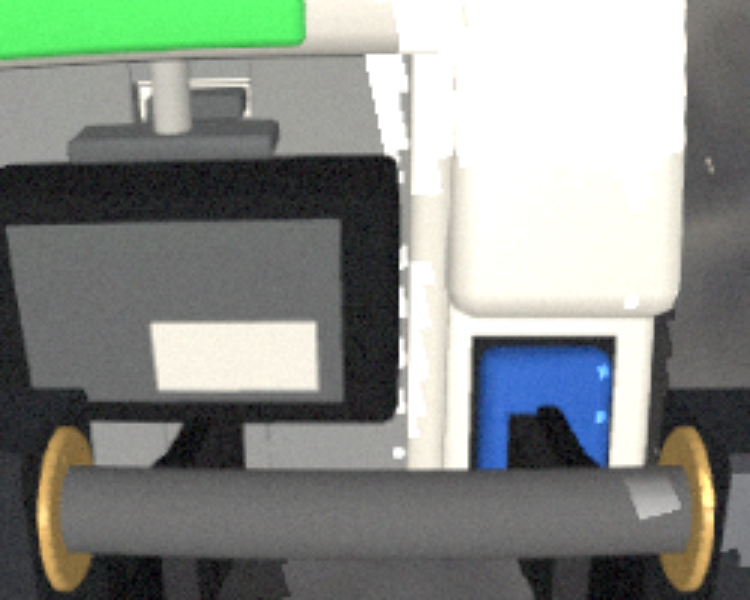

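The wrist view shows the ejector extended and the pack resting against the left finger, with its front edge at about (250,240). The right finger is holding the key down. I check how far out the pack is and whether it stays at rest.

Emit:
carry_out:
  steps:
    - [[0,0,0],0,0.46]
    - [[0,0,0],0,0.46]
    - [[0,0,0],0,0.46]
    - [[0,0,0],0,0.46]
    - [[0,0,0],0,0.46]

```text
time: 5.4
position: [0.5902, 0.1438, 0.0613]
tool_rot: [-0.615, 0.788, -0.019, 0.016]
ft_force: [-1.4, -0.3, 3.3]
grip_width: 0.0471
```

```bash
python3 st.py; python3 - <<'E'
from h import *
from rig import cams
c=cams.camera("wrist");im=c["pixels"]
u=np.array([.972,-.233]);O=np.array([.587,.1138])+.0385*u+.062*np.array([.233,.972])
g=cv2.cvtColor(im,cv2.COLOR_RGB2GRAY).astype(int)
for col in(242,250,258,266):
    r=225+np.argmax(np.diff(g[225:252,col])); p=onz(c,(col,r+.5),.050,True)[:2]
    x=(p-O)@u; print(col,r,"edge dock x",round(x,4),"d",round((-.014-x)/.97,4))
im=np.clip(im.astype(float)*1.7,0,255).astype(np.uint8)
cv2.imwrite("pics/w4.png",cv2.resize(im[100:300,150:400],None,fx=3,fy=3)[:,:,::-1])
s=cams.camera("scene")["pixels"];cv2.imwrite("pics/s4.png",cv2.resize(s[140:300,200:400],None,fx=4,fy=3.75)[:,:,::-1])
E
```

```text
[0.5902 0.1438 0.0613] tip [0.5913 0.1435 0.0393] z [ 0.049 -0.011 -0.999] jaw -104.0 -0.0013 [-1.43 -0.29  3.28] 5.4 0.001
242 239 edge dock x -0.0289 d 0.0154
250 239 edge dock x -0.0289 d 0.0154
258 239 edge dock x -0.0289 d 0.0154
266 239 edge dock x -0.029 d 0.0154
```

View pics/w4.png

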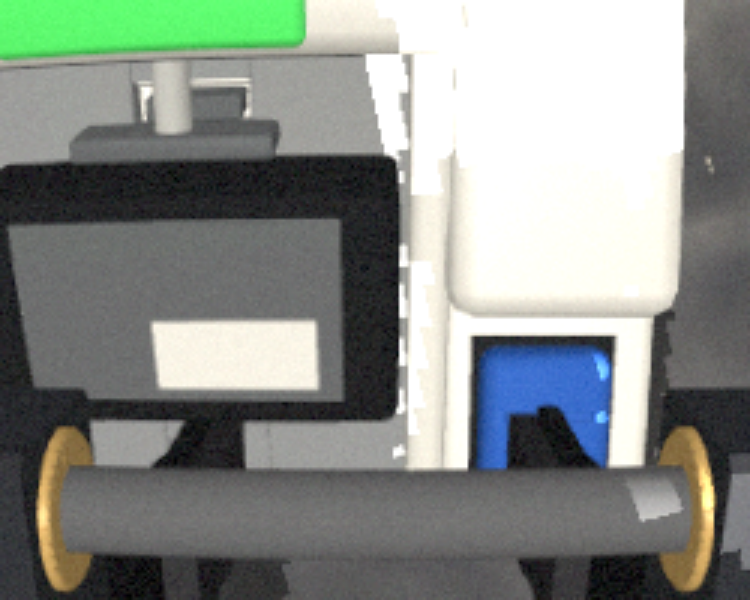

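View pics/s4.png

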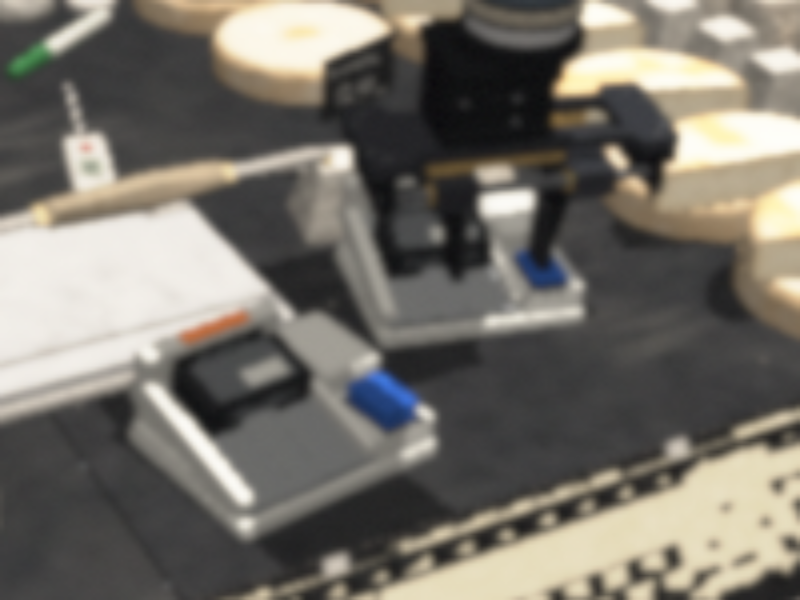

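The pack is at rest against the finger, about 1.5–1.9 cm out. The amber dock looks untouched, so I hand in.

```bash
python3 -c "
from rig import robot
print(robot.hand_in())"
```

```text
the job is handed in; nothing more can be done
None
```

The green-lamp dock's pack is released and stopped about 1.5 cm out, and a finger is still holding it there. I handed the job in at about 5.5 s on the robot's clock.

- **How it was done:** one finger pressed the blue key down about 6 mm while the other stood in front of the pack and stopped it.
- **Distance out:** the last wrist picture measures about 15 mm. The finger's position puts it nearer 19 mm. The two disagree by a few millimetres, but both are within one to three centimetres.
- **At rest:** joint speeds were about zero, and the pack was in the same place in two pictures about half a second apart. The key finger was still pressing with about 3.3 N at hand-in, and the pack leans on the other finger with about 1.4 N.
- **Other things:** in the last scene picture the amber-lamp dock shows its key up and its pack seated. Nothing near the docks looked moved, but that picture did not cover the whole counter.
- **What was off:** the tool ended tilted about 3°, because the step moves let it drift.

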